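# Set the purge screw on the gas manifold with the T-key

## Robot

A 6-joint arm with a two-finger parallel gripper is mounted at the origin on the work surface. World frame = base frame: x ahead of the robot, y to its left, z up, the work surface at z = 0. Lengths are in mm, angles in degrees, forces in N, time in s.
With the tool pointing down it reaches from about 300 to 850 mm from the base axis. Payload 4.2 kg.
Tool frame: the origin (TCP) lies midway between the tips of the shut fingers; the grasp point (between the pads) lies 19 mm behind it (env.hold_point_z is the z of the grasp point in the tool frame, in mm); z points along the fingers, y is the direction in which the jaws open and shut (so a half turn about z gives the same grasp; the last joint's range is limited). The gripper opens to 91 mm and grips with 3 to 60 N. Pads are 32 mm wide; open, the fingers measure 118 mm over their backs; the gripper's body (76 mm by 178 mm) begins 60 mm behind the grasp point.
Start: joints at [75.344, 18.312, 89.639, -0, 72.044, -1.146], TCP at [134.334, 559.108, 178.476] pointing down, gripper open.
Joint ranges: [-177.97, 177.97], [-48.28, 115.42], [12.27, 149.76], [-77.06, 257.06], [2.81, 150.46], [-146.56, 146.56]. Speed limits (degrees/s): [147.25, 147.25, 180, 180, 180, 180].

## Interface

Orientations are given as [roll, pitch, yaw] about the fixed x, y, z axes, in that order (R = Rz(yaw) Ry(pitch) Rx(roll)).
In Python, from workcell import env, grab_frame, camera_params, spotter gives the robot as it stands. The module is installed in compiled form; this text tells all that it offers.
- The arm moves only by the shell command python3 -m jog 'ROWS' [FORCE]. ROWS is text: rows parted by semicolons, each of 7 numbers parted by spaces: the turn, a rotation vector about the world's x, y, z in units of 5 degrees (1.0 is 5 degrees), then the shift along the world's x, y, z in units of 25 mm (1.0 is 25 mm), then the opening, from 0 (shut) to 1 (fully open). A call has 1 to 5 rows; each row is the pose to reach, as a shift and turn from the pose commanded when the call began; what a row does not reach only later rows make up. A row lasts 1/8 s, in which the tool goes at most 62.5 mm and 10.7 degrees, less where a joint would pass 70% of its speed; a pose out of reach is approached as far as the arm can. A call with a gripper value outside its range is refused whole. The fingers move at their own pace and stop on an object; FORCE is the grip in N (left out, the last holds). Time passes only in rows, so rows that repeat a pose let the fingers close. It gives the time, the measured TCP pose, the force and the opening at its end, in the units of the state.
- env.state(): the state, without advancing time (a new reading comes with each control period).
- grab_frame(name): name is "scene" or "top"; returns the picture (400x640x3 uint8, red, green, blue); there is no depth.
- camera_params(name): a dict with "K" (3x3 intrinsics, pixels), "rvec" (rotation vector, rad) and "tvec" (3), from world to camera coordinates, as OpenCV has them. Camera axes: x right, y down, z forward; pixel columns grow to the right and rows downward; lengths in mm; the calibration is good to about 2 mm. A picture is of the moment at which its call begins. camera_params takes no time and is no camera call.
- env.job_done(): hands the job in, once; it reports no verdict.
Trained networks look in the newest picture that a camera, given by its name, has taken for a name from the list of things; names that differ only in an ending like _2 or _b are one class to them, and where a whole thing is asked for, a point or a joint stands for the part that bears it (a point fixed in the world has none). Each returns a list of dicts, best first, with "conf" (0 to 1); they miss things now and then, are a little off and sometimes report something else, mostly with a low value. They report only what shows in the picture. A call takes as long as a camera call.
- spotter.look_for(query, camera): "box" ([left, top, width, height] in pixels, round what is visible of it).
- spotter.trace(query, camera): "region" (400x640 bool, what is visible of it) and "box" ([left, top, width, height] in pixels, round what is visible of it).
The state is a dict: "time_s": time; "qpos": joint angles; "qvel": joint speeds; "effort": joint torques, N m; "ee_pos": TCP position; "ee_rot": TCP orientation; "force": force on the tool from outside, world axes, zero at the start; "torque": the same for the moment, N m; "gripper_width": finger opening in mm.
Only numpy, scipy, OpenCV 4.12 (cv2) and the standard library are available. Lean on these libraries where they do the work, as an engineer would, in place of code of your own. Each camera call takes 0.05 s, during which the arm holds its last target. There are 200 camera calls.

## Task

Take the T-handled key from its stand, put its blade into the slot of the round adjuster screw on the aluminium manifold, and turn the screw clockwise until it seats; then back it off a quarter turn anticlockwise and no further. Finish holding it there: the key still upright in the slot and still gripped. Turn the screw with the key only, never the fingers, and leave the wing knob and everything else on the bench alone.

Things in the scene. Friction and masses are not known exactly. Their poses are not given: they have to be found in the camera images.
- key: T-handled key, 0.12 kg, upright in a stand at the start. Origin at the centre of the blade's lower end, z up the shaft, x along both the handle bar and the blade's width; half a turn about z makes no difference. Black handle bar 70 long (x) x 14 thick (y) x 22 high, 85 to 107 mm above the origin: grip it across its 14 mm. Collar 28 mm wide, 46 to 52 mm above the origin.
- key_tip (a point): same point as the key's origin: centre of the blade's lower end. The steel blade is the lowest 16 mm of the key: 16.5 wide (key's x) x 5.5 mm thick (key's y), lower edge rounded by 2.75 mm; above it the shaft is 10 mm in diameter.
- holder_top (a point): centre of the top of the grey stand (60 x 140 x 55 mm, fixed to the bench; y along its length). The key hangs by its collar on this top, in the widest hole (22 mm wide, 50 mm deep, 40 mm from the centre towards -y), blade 46 mm down in the hole: lift it straight up by 50 mm or more to clear.
- slot (a point): on the axis of the adjuster screw's round knurled steel knob (48 mm wide, 18 mm high), at the mouth of the slot in its flat top, 70.5 mm above the bench. It turns with the knob: x along the slot, z up; a half turn makes no difference. Slot 18.5 long x 7.5 wide x 14 mm deep, edges chamfered by 2.5 mm; the key's blade has about 0.12 rad of play to either side in it.
- screw (a joint): angle of the adjuster screw in rad: 0 = seated on its hard stop, growing anticlockwise seen from above (opening); starts 0.45 to 1.05 rad open. It stays where it is left (about 0.06 N m of friction). When seated, the slot points along the manifold's short side (the manifold's x).
- manifold: aluminium manifold bar fixed to the bench on rubber feet: 60 (x) x 200 (y) x 50 mm high, origin at the centre of its underside. The slotted round knob is 50 mm from the centre towards -y; a small gauge lies flat near the middle; a wing knob without a slot is 60 mm towards +y.
- wing_end (a point): upper end of one wing of the wing knob (34 mm wing, top 80 mm above the bench) on the same manifold; this point is 17 mm from the wing knob's axis. Leave alone.
- plug: brass plug, 20 mm head, standing in the far (+y) small hole of the holder, head just above the holder's top; origin at its lower end. Leave alone.
- detector: hand-held blue gas detector lying on its back, 110 x 60 x 30 mm; origin at the centre of its underside. Leave alone.
- screwdriver: ordinary screwdriver, 170 mm, lying on the bench along its own x. Leave alone.
- washer: loose brass collar, 28 mm across, 8 mm high, between the manifold and the holder; origin at the centre of its underside. Leave alone.
- cylinder: small aluminium gas cylinder with black cap standing on the bench, 60 mm diameter, 150 mm tall; origin at the centre of its underside. Leave alone.
- regulator: spare brass regulator with a gauge, 44 mm body, 50 mm tall, standing on the bench; origin at the centre of its underside. Leave alone.

How it is judged:
By the outcome, as a careful person would: the job done as asked, in the order asked, and still so for the second after the job is handed in, while the arm keeps its last pose, push and grip.
It also fails if it takes over 54 s, if anything falls off the work surface, if the arm or the gripper's body presses on something with over 40 N, if the wrist force passes 120 N, or if a joint passes its speed limit or range.

## Working session

There is one attempt and no reset: what is moved stays moved. The work goes in short steps, Python scripts to look and compute and a shell command to move; the robot and the scene stay as the last step left them, time stands still between calls to the robot, and variables do not carry over. Pictures are saved under pics/ and viewed, about 8 in all and at most 12, crops included, and the job is handed in when it is done.

```bash
mkdir -p pics; cat > h.py <<'E'
import numpy as np, cv2
from workcell import env, grab_frame, camera_params, spotter
def cam(n):
    p=camera_params(n);R=cv2.Rodrigues(np.array(p["rvec"],float))[0];return np.array(p["K"],float),R,np.array(p["tvec"],float).ravel()
def at_z(n,uv,z):
    K,R,t=cam(n);c=-R.T@t;d=R.T@np.linalg.inv(K)@np.array([uv[0],uv[1],1.]);return c+d*(z-c[2])/d[2]
def proj(n,P):
    K,R,t=cam(n);q=(np.atleast_2d(P)@R.T+t)@K.T;return q[:,:2]/q[:,2:]
def save(n,f,crop=None,s=1):
    im=grab_frame(n)[:,:,::-1]
    if crop: x,y,w,h=crop;im=im[y:y+h,x:x+w]
    cv2.imwrite('pics/'+f,cv2.resize(im,None,fx=s,fy=s,interpolation=cv2.INTER_CUBIC))
E
python3 - <<'E'
from h import *
a=grab_frame("scene");b=grab_frame("top")
cv2.imwrite('pics/a.png',a[:,:,::-1]);cv2.imwrite('pics/b.png',b[:,:,::-1])
for n in("scene","top"):
    K,R,t=cam(n);print(n,-R.T@t,K[0,0],R[2])
    for q in("key","holder_top","slot","manifold","wing_end","plug"):
        print(q,[(r["box"],round(r["conf"],2)) for r in spotter.look_for(q,n)[:2]])
print(env.state(),env.hold_point_z)
E
```

```text
scene [1042.78454311  -49.62239325  834.54010926] 386.6596200546239 [-0.54722628  0.05706802 -0.83503691]
key [([371.0, 169.5, 24.1, 27.0], 0.6), ([313.5, 226.2, 12.4, 8.3], 0.44)]
holder_top [([358.6, 165.8, 61.7, 54.1], 0.66)]
slot [([210.4, 195.7, 21.1, 20.8], 0.85)]
manifold [([195.2, 178.1, 91.9, 52.7], 0.85)]
wing_end [([253.5, 182.5, 18.2, 9.4], 0.65)]
plug [([404.7, 170.3, 6.7, 7.4], 0.45)]
top [ 371.53019364  -23.69119609 1301.03833312] 475.70669995402994 [ 0.13485452  0.0270201  -0.99049693]
key [([249.1, 187.8, 20.3, 26.5], 0.62), ([227.4, 107.4, 26.7, 29.7], 0.33)]
holder_top [([220.1, 191.8, 58.6, 37.6], 0.98)]
slot [([396.4, 194.1, 20.8, 17.5], 0.86)]
manifold [([349.1, 186.8, 76.5, 45.3], 0.57)]
wing_end []
plug [([225.8, 216.0, 12.3, 3.2], 0.41)]
{'time_s': 0.7, 'qpos': array([ 7.53440044e+01,  1.83102581e+01,  8.96396630e+01,  1.50863331e-03,
        7.20411382e+01, -1.14619066e+00]), 'qvel': array([-0.04511513,  0.06723096, -0.0280135 ,  0.03274552, -0.08956838,
       -0.07854187]), 'effort': array([ 1.74398516e-03, -4.12245405e+01, -2.32193631e+01,  7.29673309e-02,
        3.74103757e-02, -5.19298055e-06]), 'ee_pos': array([134.3275568 , 559.12162694, 178.48790208]), 'ee_rot': array([ 1.79991032e+02, -1.25607160e-03,  1.66489730e+02]), 'force': array([ 0.01647324,  0.8820607 , -0.09133167]), 'torque': array([-0.04292893,  0.02662371, -0.00540325]), 'gripper_width': 91.17545503154653} -18.8
```

View pics/a.png

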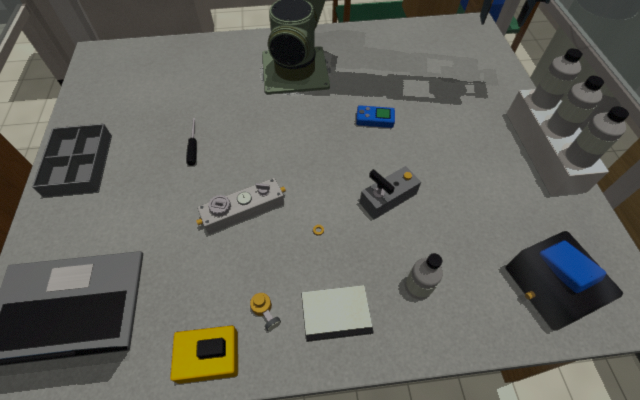

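View pics/b.png

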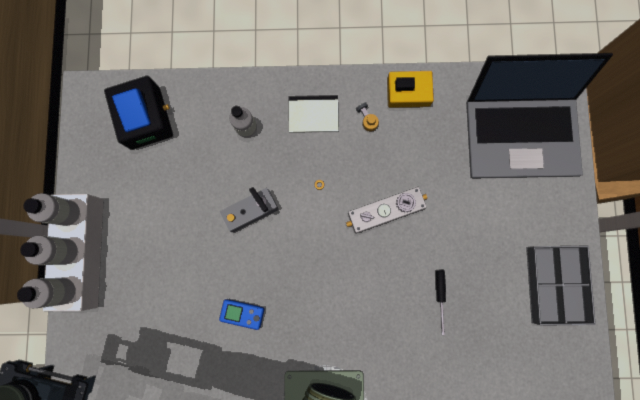

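The scene view shows the key at (382,182) in the stand and the slotted knob at (219,205). In the top view they are at (259,198) and (406,202). I'll zoom in on both.

```bash
python3 - <<'E'
import cv2,numpy as np
a=cv2.imread('pics/a.png');b=cv2.imread('pics/b.png')
def c(i,x,y,w=80,h=56): return cv2.resize(i[y:y+h,x:x+w],(400,280),interpolation=cv2.INTER_CUBIC)
cv2.imwrite('pics/c.png',np.vstack([np.hstack([c(b,210,180),c(b,346,180)]),np.hstack([c(a,350,160),c(a,192,174)])]))
E
python3 - <<'E'
from h import *
grab_frame("top");grab_frame("scene")
for n in("scene","top"):
  for q in("manifold","holder_top","key","slot"):
    r=spotter.trace(q,n)
    for e in r[:1]:
        m=e["region"].astype(np.uint8);v,u=np.nonzero(m)
        pts=np.c_[u,v].astype(np.float32);rc=cv2.minAreaRect(pts)
        print(n,q,round(e["conf"],2),len(u),pts.mean(0),rc)
E
```

```text
scene manifold 0.71 2648 [240.37726 205.3867 ] ((240.473876953125, 205.4235382080078), (34.299407958984375, 95.53516387939453), 71.14683532714844)
scene holder_top 0.73 1522 [389.45465 193.80618] ((389.2950134277344, 191.83876037597656), (32.085060119628906, 63.74272918701172), 58.73627471923828)
scene key 0.69 400 [380.4475 184.8975] ((377.2235412597656, 185.90586853027344), (30.587196350097656, 21.042255401611328), 40.601295471191406)
scene slot 0.83 349 [218.97708 205.5616 ] ((219.0, 205.5), (19.0, 20.0), 90.0)
top manifold 0.78 1789 [386.82504 209.51202] ((386.24365234375, 209.6844940185547), (23.36094856262207, 84.75728607177734), 70.40772247314453)
top holder_top 0.88 1111 [247.66516 211.23672] ((248.52542114257812, 210.22755432128906), (24.89000701904297, 53.65982437133789), 62.59242630004883)
top key 0.66 164 [259.31708 200.16463] ((258.54095458984375, 199.04916381835938), (26.63167381286621, 8.70650863647461), 50.19443130493164)
top slot 0.6 292 [405.613   201.61986] ((405.5, 202.0), (18.0, 19.0), 90.0)
```

View pics/c.png

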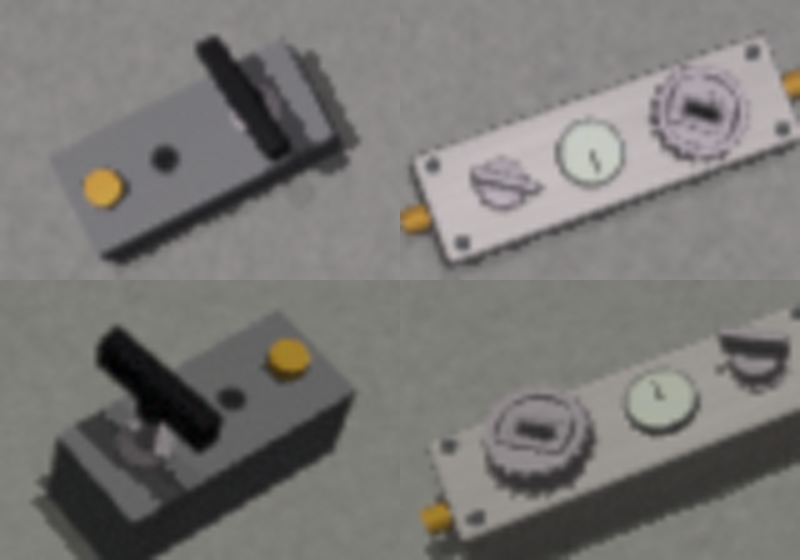

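```bash
python3 - <<'E'
from h import *
def cp(n,l,ox,oy,bx,by): return [((x-bx)/5+ox-.4,(y-by)/5+oy-.4) for x,y in l]
def show(name,n,pts,z):
    P=np.array([at_z(n,p,z)[:2] for p in pts]);print(name,n,P.round(1).tolist(),'mean',P.mean(0).round(1));return P
def rect(P):
    # P order: A,B,C,D  ; sides
    for i in range(4):
        d=P[(i+1)%4]-P[i];print('   side',np.hypot(*d).round(1),np.degrees(np.arctan2(d[1],d[0])).round(1))
rect(show('holder','top',cp('top',[(50,158),(103,256),(340,137),(285,40)],210,180,0,0),55))
rect(show('holder','scene',cp('s',[(57,440),(283,312),(355,390),(130,522)],350,160,0,280),55))
rect(show('manif','top',cp('top',[(415,157),(450,263),(800,135),(765,37)],346,180,400,0),52.5))
show('key','top',cp('top',[(207,42),(277,152)],210,180,0,0),116)
show('key','scene',cp('s',[(108,337),(210,422)],350,160,0,280),116)
a=cv2.imread('pics/a.png',0).astype(float);b=cv2.imread('pics/b.png',0).astype(float)
for n,im,(x0,y0,x1,y1) in(('top',b,(401,197,412,208)),('scene',a,(213,201,226,210))):
    s=im[y0:y1,x0:x1];print(s.astype(int))
    for th in(70,90,110):
        w=np.clip(th-s,0,None);v,u=np.mgrid[y0:y1,x0:x1]
        P=np.array([[at_z(n,(uu,vv),70.5)[:2] for uu,vv in zip(ur,vr)] for ur,vr in zip(u,v)])
        c=(P*w[...,None]).sum((0,1))/w.sum();d=P-c;C=np.einsum('ij,ija,ijb',w,d,d)/w.sum()
        e,V=np.linalg.eigh(C);print(n,th,c.round(1),np.sqrt(e*12).round(1),np.degrees(np.arctan2(V[1,1],V[0,1])).round(1)%180)
E
```

```text
holder top [[522.2, 270.7], [469.7, 241.7], [531.2, 116.4], [583.7, 145.8]] mean [526.7 193.7]
   side 59.9 -151.1
   side 139.6 -63.9
   side 60.2 29.2
   side 139.3 116.2
holder scene [[534.2, 116.8], [470.6, 244.6], [522.2, 268.0], [584.2, 142.6]] mean [527.8 193. ]
   side 142.7 116.5
   side 56.7 24.4
   side 139.9 -63.7
   side 56.3 -152.7
manif top [[518.1, -71.2], [461.9, -88.4], [526.8, -273.6], [579.3, -257.3]] mean [ 521.5 -172.6]
   side 58.8 -163.0
   side 196.2 -70.7
   side 55.0 17.2
   side 196.0 108.2
key top [[572.9, 177.2], [516.2, 141.3]] mean [544.5 159.3]
key scene [[520.0, 137.5], [572.5, 173.8]] mean [546.2 155.7]
[[141 164 169 170 170 170 169 166 164 156 137]
 [154 162 162 166 167 168 157 142 165 168 158]
 [158 148 128 136 144 156 155 141 160 157 166]
 [160 140  89  85  94 116 126 113 137 144 165]
 [153 119  64  46  49  61  70  81 113 136 159]
 [155 116  76  56  45  39  37  46  76 126 151]
 [158 135 124 119  99  75  55  48  70 113 153]
 [125 139 153 145 145 142 125 105 107 136 158]
 [159 163 151 126 147 160 157 154 150 157 161]
 [164 171 167 161 164 152 137 149 150 162 148]
 [148 167 169 170 169 167 163 167 163 158 133]]
top 70 [ 537.6 -219.9] [ 4.1 13.7] 70.4
top 90 [ 537.7 -220. ] [ 5.5 15.7] 73.7
top 110 [ 537.9 -219.8] [ 6.5 16.8] 71.9
[[131 134 123 118 123 124 127 130 131 134 136 135 135]
 [133 128 105  84  92  97 107 111 111 114 121 121 128]
 [130 121  85  57  56  56  61  61  73  88 118 132 121]
 [127 121  85  66  57  51  50  48  50  66 116 133 118]
 [129 127 124 110 103  78  74  59  58  77 108 127  94]
 [117 117 128 130 130 129 126 110 111 124 133 118  93]
 [124 103  95  98  99 108 115 118 128 132 129  99 115]
 [138 136 136 136 136 134 109 117 104  99  99 107 129]
 [139 140 140 139 141 140 137 138 136 135 135 137 117]]
scene 70 [ 538.9 -222.3] [ 4.8 14.3] 67.1
scene 90 [ 538.9 -222.2] [ 6.1 16. ] 69.4
scene 110 [ 539.6 -222.1] [10.9 21.1] 64.4
```

Both cameras agree with the given geometry. The key is at (545,157.5) with its bar at 33.5°. The knob is at (538,-221) with the slot at about 70°, and the seated direction is about 18.5°. The screw is therefore about 0.9 rad open, which is in range. Moving above the key now.

```bash
python3 -m jog '0 0 -2 1.2 -1.2 0.4 1; 0 0 -4 2.4 -2.4 0.8 1; 0 0 -6 3.7 -3.6 1 1; 0 0 -8 5 -4.8 1 1; 0 0 -10 6.2 -6 1 1' 
python3 -m jog '0 0 -2 1.2 -1.2 0 1; 0 0 -4 2.4 -2.4 0 1; 0 0 -6 3.7 -3.6 0 1; 0 0 -8 5 -4.8 0 1; 0 0 -10 6.2 -6 0 1' 
python3 -m jog '0 0 -2 1.2 -1.2 0 1; 0 0 -4 2.4 -2.4 0 1; 0 0 -6 3.7 -3.6 0 1; 0 0 -6.6 4.03 -4.06 0 1; 0 0 -6.6 4.03 -4.06 0 1'
```

```text
time_s: 1.82
ee_pos: [290.4, 408.1, 203.7]
ee_rot: [180.0, -0.0, 116.2]
force: [0.7, 0.5, -0.4]
gripper_width: 91.0
time_s: 2.45
ee_pos: [445.4, 258.0, 203.6]
ee_rot: [180.0, -0.0, 66.1]
force: [-0.4, -0.1, 0.1]
gripper_width: 91.1
time_s: 3.08
ee_pos: [544.8, 157.3, 203.2]
ee_rot: [-180.0, 0.0, 33.5]
force: [-1.3, 0.2, 0.4]
gripper_width: 91.0
```

```bash
python3 -m jog '0 0 0 0 0 -1.5 1; 0 0 0 0 0 -3 1; 0 0 0 0 0 -4 1; 0 0 0 0 0 -4.65 1; 0 0 0 0 0 -4.65 1' 
python3 -c "
from h import *
save('top','d.png',(210,160,80,60),6)"
```

```text
time_s: 3.7
ee_pos: [543.9, 158.2, 86.6]
ee_rot: [-180.0, 0.1, 33.6]
force: [0.3, -0.2, 0.6]
gripper_width: 91.3
```

View pics/d.png

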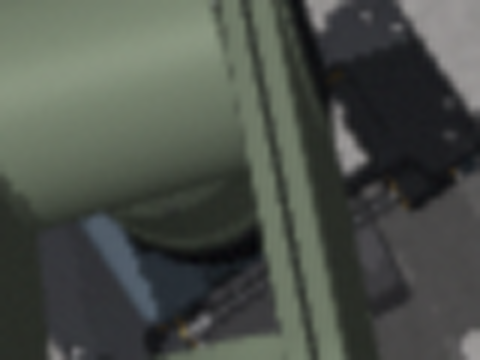

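The arm hides the bar in this view (only one finger shows, at about (400,190) in the crop). No contact force registers, so I'll close at 50 N.

```bash
python3 -m jog '0 0 0 0 0 0 0.5; 0 0 0 0 0 0 0.3; 0 0 0 0 0 0 0.1;0 0 0 0 0 0 0.1;0 0 0 0 0 0 0.1' 40
python3 -m jog '0 0 0 0 0 0 0; 0 0 0 0 0 0 0; 0 0 0 0 0 0 0' 55
python3 -c "
from h import *
s=env.state();print(s['torque'],s['force']);save('scene','e.png',(330,110,110,110),5)"
```

```text
time_s: 4.38
ee_pos: [545.1, 157.6, 87.3]
ee_rot: [180.0, -0.0, 33.5]
force: [-0.5, -0.8, -0.0]
gripper_width: 44.3
time_s: 4.75
ee_pos: [545.1, 157.6, 87.2]
ee_rot: [180.0, 0.0, 33.5]
force: [-0.2, -0.3, -0.0]
gripper_width: 14.4
[-0.11184346  0.1733269  -0.04542506] [-0.20909822 -0.28439573 -0.02509076]
```

View pics/e.png

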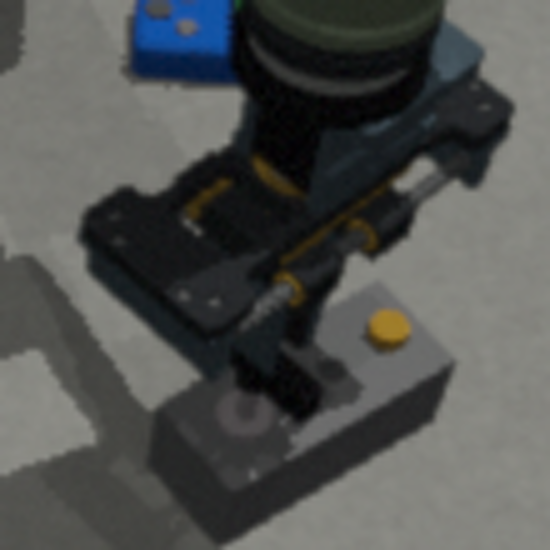

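```bash
python3 -m jog '0 0 0 0 0 0.5 0; 0 0 0 0 0 1.2 0; 0 0 0 0 0 2.4 0; 0 0 0 0 0 3.8 0; 0 0 0 0 0 5 0' 
python3 -m jog '0 0 1.5 0 -1.5 0 0; 0 0 3 -0.1 -3.5 0 0; 0 0 5 -0.2 -5.5 0 0; 0 0 6.5 -0.2 -7.5 0 0; 0 0 7.3 -0.28 -9.5 0 0' 
python3 -m jog '0 0 0 0 -2 0 0; 0 0 0 0 -3.7 0 0; 0 0 0 0 -4.9 0 0; 0 0 0 0 -5.64 0 0; 0 0 0 0 -5.64 0 0' 
python3 -c "
from h import *
s=env.state();print(s['torque'],s['force']);p=s['ee_pos'];print(p,s['ee_rot'])
print(proj('scene',[p-[0,0,78]]),proj('scene',[p-[0,0,63]]),proj('top',[p-[0,0,78]]),proj('scene',[[538,-221,70.5]]))
save('scene','f.png',(165,120,110,110),5);save('top','g.png',(360,160,80,70),6)"
```

```text
time_s: 5.42
ee_pos: [545.4, 157.7, 214.7]
ee_rot: [180.0, -0.1, 33.5]
force: [0.3, -0.2, 0.2]
gripper_width: 0.4
time_s: 6.05
ee_pos: [538.2, -81.5, 213.4]
ee_rot: [179.9, -0.0, 70.1]
force: [0.6, 0.7, 0.2]
gripper_width: 0.3
time_s: 6.68
ee_pos: [538.1, -221.4, 212.5]
ee_rot: [180.0, -0.0, 69.9]
force: [0.1, 0.7, 0.9]
gripper_width: 0.4
[-0.0383557   0.10014015  0.02134273] [0.14751269 0.67017347 0.87544032]
[ 538.11733462 -221.44379761  212.51006946] [ 1.79979038e+02 -1.79489504e-02  6.99082828e+01]
[[213.07145797 188.00443391]] [[211.50775644 184.08739411]] [[410.66451828 198.15531068]] [[219.44970815 203.43919016]]
```

View pics/f.png

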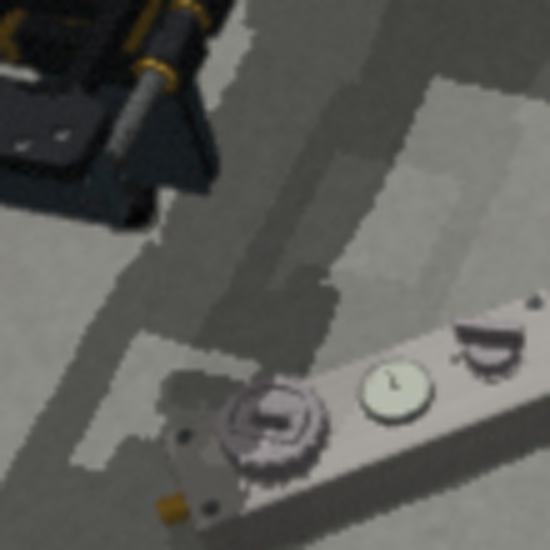

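The key isn't in the hand: the opening reads 0.4 mm and the gripper in the picture is empty. The 14.4 mm reading may have been taken while the fingers were still closing. I'll see where the key is now.

```bash
python3 - <<'E'
from h import *
a=grab_frame("scene");b=grab_frame("top")
print(spotter.look_for("key","top")[:2],spotter.look_for("key","scene")[:2])
def c(i,x,y,w=80,h=60): return cv2.resize(i[y:y+h,x:x+w,::-1],(560,420)[:2] if 0 else (400,300),interpolation=cv2.INTER_CUBIC)
cv2.imwrite('pics/i.png',np.hstack([c(b,210,175),c(a,350,150)]))
E
```

```text
[{'box': [250.2, 186.7, 18.1, 24.9], 'conf': 0.6}] [{'box': [372.6, 171.8, 21.2, 25.2], 'conf': 0.56}]
```

View pics/i.png

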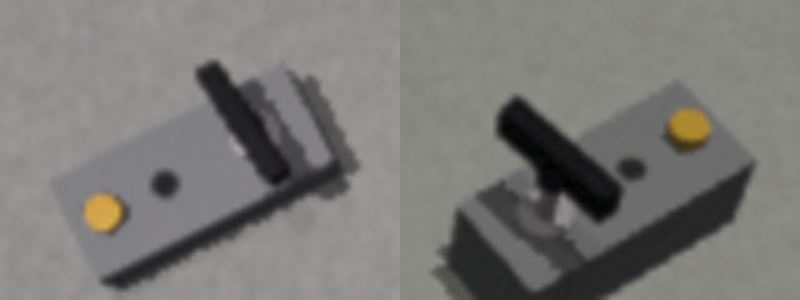

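The key is still hanging in the stand, with its bar where it was. I lifted before the grip had built up. Going back, and I'll let the fingers close fully this time.

```bash
python3 -m jog '0 0 -1.5 0 1.5 0 1; 0 0 -3 0.1 3.5 0 1; 0 0 -5 0.2 5.5 0 1; 0 0 -6.5 0.2 7.5 0 1; 0 0 -7.3 0.28 9.5 0 1' 
python3 -m jog '0 0 0 0 2 0 1; 0 0 0 0 3.7 0 1; 0 0 0 0 4.9 0 1; 0 0 0 0 5.64 0 1; 0 0 0 0 5.64 0 1' 
python3 -m jog '0 0 0 0 0 -1.5 1; 0 0 0 0 0 -3 1; 0 0 0 0 0 -4 1; 0 0 0 0 0 -5 1; 0 0 0 0 0 -5 1' 
python3 -m jog '0 0 0 0 0 0 0; 0 0 0 0 0 0 0; 0 0 0 0 0 0 0;0 0 0 0 0 0 0;0 0 0 0 0 0 0' 
python3 -m jog '0 0 0 0 0 0 0; 0 0 0 0 0 0 0; 0 0 0 0 0 0 0;0 0 0 0 0 0 0;0 0 0 0 0 0 0'
python3 -m jog '0 0 0 0 0 0 0; 0 0 0 0 0 0 0; 0 0 0 0 0 0 0'
```

```text
time_s: 7.6
ee_pos: [544.7, 18.8, 212.5]
ee_rot: [180.0, -0.0, 33.4]
force: [1.0, 0.2, -0.4]
gripper_width: 47.7
time_s: 8.22
ee_pos: [544.9, 158.5, 212.1]
ee_rot: [180.0, 0.0, 33.6]
force: [-0.8, 0.1, -0.3]
gripper_width: 90.7
time_s: 8.85
ee_pos: [543.6, 155.9, 85.6]
ee_rot: [-179.9, 0.3, 33.4]
force: [-0.2, 0.8, 0.9]
gripper_width: 91.2
time_s: 9.48
ee_pos: [545.1, 157.7, 87.4]
ee_rot: [180.0, -0.0, 33.5]
force: [-1.1, -0.4, -1.3]
gripper_width: 44.2
time_s: 10.1
ee_pos: [545.1, 157.6, 87.2]
ee_rot: [180.0, -0.0, 33.5]
force: [0.8, 0.1, 0.2]
gripper_width: 0.7
time_s: 10.48
ee_pos: [545.1, 157.6, 87.2]
ee_rot: [180.0, 0.0, 33.5]
force: [0.7, 0.5, -0.3]
gripper_width: 0.6
```

```bash
python3 - <<'E'
from h import *
s=env.state();p=s['ee_pos']
u=np.array([np.cos(np.radians(33.5)),np.sin(np.radians(33.5)),0]);k=np.array([545.1,157.6,0]);v=np.array([-u[1],u[0],0])
im=grab_frame('scene')[110:220,330:440,::-1];im=cv2.resize(im,None,fx=5,fy=5,interpolation=cv2.INTER_CUBIC)
def dot(P,c):
    x,y=(proj('scene',[P])[0]-[330,110]+.5)*5;cv2.circle(im,(int(x),int(y)),3,c,-1)
dot(p,(0,0,255));dot(p+[0,0,19],(0,255,255))
for a in(-35,35):
  for z in(94,116):
    for b in (-7,7): dot(k+a*u+b*v+[0,0,z],(0,255,0))
cv2.imwrite('pics/j.png',im)
E
```

```text
(no output)
```

View pics/j.png

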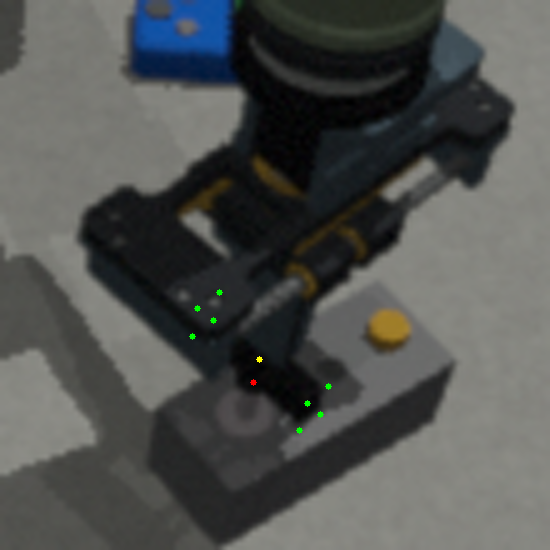

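The fingers shut fully without touching the bar, even though the reported pose puts them on it. The gripper as drawn seems offset from where the state says it is. I'll lift clear, open partly and check the gripper's real position in both cameras.

```bash
python3 -m jog '0 0 0 0 0 1 0; 0 0 0 0 0 2.4 0; 0 0 0 0 0 3.8 0; 0 0 0 0 0 5 0; 0 0 0 0 0 5 0.6' 
python3 -m jog '0 0 0 0 0 0 0.6; 0 0 0 0 0 0 0.6; 0 0 0 0 0 0 0.6; 0 0 0 0 0 0 0.6; 0 0 0 0 0 0 0.6' 
python3 - <<'E'
from h import *
s=env.state();p=s['ee_pos'];print(p,s['gripper_width'])
u=np.array([np.cos(np.radians(33.5)),np.sin(np.radians(33.5)),0]);v=np.array([-u[1],u[0],0])
out=[]
for n,(x0,y0) in(('scene',(320,60)),('top',(200,150))):
    im=grab_frame(n)[y0:y0+120,x0:x0+130,::-1];im=cv2.resize(im,None,fx=3.07,fy=4.6 if 0 else 3.07,interpolation=cv2.INTER_CUBIC)
    def dot(P,c):
        x,y=(proj(n,[P])[0]-[x0,y0]+.5)*3.07;cv2.circle(im,(int(x),int(y)),2,c,-1)
    dot(p,(0,0,255));dot(p+[0,0,79],(0,255,255))
    w=s['gripper_width']/2
    for b in(-w,w):
        for a in (-16,16): dot(p+b*v+a*u,(0,255,0))
    for b in(-89,89):
        for a in (-38,38): dot(p+b*v+a*u+[0,0,79],(255,255,0))
    out.append(im)
cv2.imwrite('pics/k.png',np.hstack(out))
E
```

```text
time_s: 11.15
ee_pos: [546.6, 158.0, 214.7]
ee_rot: [179.9, -0.3, 33.5]
force: [-0.1, 0.7, -0.1]
gripper_width: 8.0
time_s: 11.78
ee_pos: [545.0, 157.6, 212.0]
ee_rot: [-180.0, 0.0, 33.5]
force: [0.4, -0.2, 0.1]
gripper_width: 54.2
[545.03804478 157.61236049 212.03207316] 54.20862845950032
```

View pics/k.png

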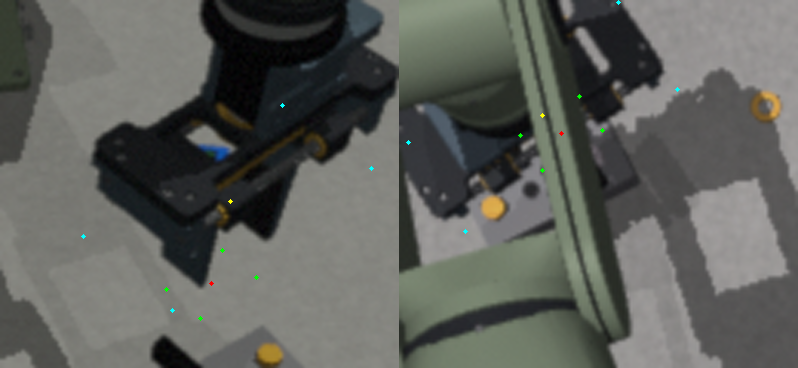

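In the scene view the fingertips appear at about (205,287) and (270,238), but the reported pose predicts about (200,318) and (256,277). That is a pure height offset: the real tips are about 30 mm above the reported TCP. It also explains how the fingers shut just over the 116 mm bar without touching it. I'll descend to a reading of 62, which is safe above the 55 mm stand top either way, then close fully.

```bash
python3 -m jog '0 0 0 0 0 0 1; 0 0 0 0 0 -0.5 1; 0 0 0 0 0 -1.5 1; 0 0 0 0 0 -3 1; 0 0 0 0 0 -4 1' 
python3 -m jog '0 0 0 0 0 -0.6 1; 0 0 0 0 0 -1.2 1; 0 0 0 0 0 -1.7 1; 0 0 0 0 0 -2 1; 0 0 0 0 0 -2 1' 
python3 -m jog '0 0 0 0 0 0 0; 0 0 0 0 0 0 0; 0 0 0 0 0 0 0;0 0 0 0 0 0 0;0 0 0 0 0 0 0' 55
python3 -m jog '0 0 0 0 0 0 0; 0 0 0 0 0 0 0; 0 0 0 0 0 0 0;0 0 0 0 0 0 0;0 0 0 0 0 0 0'
python3 -m jog '0 0 0 0 0 0 0; 0 0 0 0 0 0 0'
```

```text
time_s: 12.5
ee_pos: [543.8, 157.3, 109.7]
ee_rot: [-180.0, 0.2, 33.5]
force: [0.8, 0.4, -0.3]
gripper_width: 91.1
time_s: 13.12
ee_pos: [545.0, 157.6, 61.9]
ee_rot: [-180.0, 0.0, 33.5]
force: [0.2, 0.8, 0.1]
gripper_width: 91.0
time_s: 13.75
ee_pos: [545.1, 157.6, 62.3]
ee_rot: [180.0, -0.0, 33.5]
force: [-0.3, 0.6, -0.3]
gripper_width: 44.1
time_s: 14.38
ee_pos: [545.0, 157.6, 62.2]
ee_rot: [180.0, 0.0, 33.5]
force: [0.4, 0.4, -0.5]
gripper_width: 13.6
time_s: 14.62
ee_pos: [545.0, 157.6, 62.2]
ee_rot: [180.0, 0.0, 33.5]
force: [0.3, -0.1, -1.4]
gripper_width: 13.6
```

Gripped: 13.6 mm, steady over two readings. The blade tip is now 53 mm below the reported TCP. Lifting and carrying.

```bash
python3 -m jog '0 0 0 0 0 0.4 0; 0 0 0 0 0 1.2 0; 0 0 0 0 0 2.2 0; 0 0 0 0 0 3.3 0; 0 0 0 0 0 4.4 0' 
python3 -m jog '0 0 1.5 0 -1.2 0 0; 0 0 3 -0.1 -2.8 0 0; 0 0 5 -0.2 -4.6 0 0; 0 0 6.5 -0.2 -6.5 0 0; 0 0 7.3 -0.28 -8.5 0 0' 
python3 -m jog '0 0 0 0 -2 0 0; 0 0 0 0 -4 0 0; 0 0 0 0 -5.6 0 0; 0 0 0 0 -6.64 0 0; 0 0 0 0 -6.64 -1 0' 
python3 -m jog '0 0 0 0 0 0 0; 0 0 0 0 0 -0.4 0; 0 0 0 0 0 -0.4 0'
python3 - <<'E'
from h import *
s=env.state();p=s['ee_pos'];print(p,s['ee_rot'],s['gripper_width'],s['force'],s['torque'])
t=p-[0,0,53.2]
out=[]
for n in('scene','top'):
    q=np.round(proj(n,[t])[0]).astype(int);x0,y0=q-[45,35];x0=max(x0,0)
    im=grab_frame(n)[y0:y0+70,x0:x0+90,::-1];cv2.imwrite(f'pics/raw_{n}.png',im);im=cv2.resize(im,None,fx=4.4,fy=4.4,interpolation=cv2.INTER_CUBIC);print(n,x0,y0)
    def dot(P,c):
        x,y=(proj(n,[P])[0]-[x0,y0]+.5)*4.4;cv2.circle(im,(int(x),int(y)),2,c,-1)
    dot(t,(0,0,255));dot(t+[0,0,16],(0,255,255));dot(t+[0,0,49],(255,0,255));dot([538.2,-221,70.5],(0,255,0))
    out.append(im)
cv2.imwrite('pics/l.png',np.hstack(out))
E
```

```text
time_s: 15.25
ee_pos: [545.1, 157.6, 173.8]
ee_rot: [180.0, -0.0, 33.5]
force: [0.1, 1.0, -1.4]
gripper_width: 13.5
time_s: 15.88
ee_pos: [538.2, -56.3, 173.1]
ee_rot: [179.9, -0.0, 70.2]
force: [0.6, -0.0, -0.8]
gripper_width: 13.6
time_s: 16.5
ee_pos: [539.7, -223.8, 149.4]
ee_rot: [179.6, 0.0, 69.8]
force: [0.5, 0.5, -1.4]
gripper_width: 13.7
time_s: 16.88
ee_pos: [538.0, -220.4, 137.2]
ee_rot: [-180.0, -0.0, 70.0]
force: [-0.7, 0.2, -0.8]
gripper_width: 13.3
[ 537.95133444 -220.38832428  137.15187459] [-1.79972388e+02 -2.06880771e-03  7.00291902e+01] 13.252729882303843 [-0.73436198  0.21265822 -0.77200594] [-0.11870196  0.10198317  0.00696961]
scene 173 165
top 362 166
```

View pics/l.png

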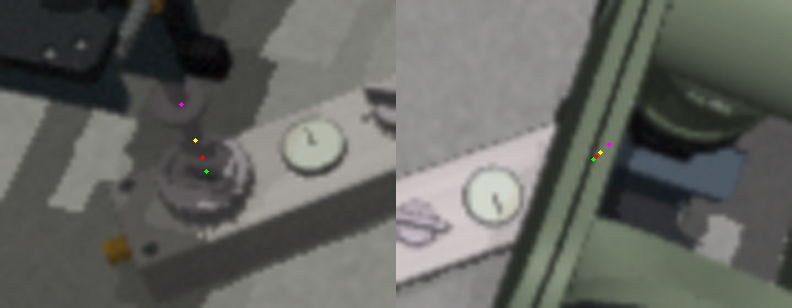

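In the scene view the collar (181,104) and shaft fall on the predicted line, and the predicted tip sits just above the slot (207,171). Lowering gently while watching force.

```bash
python3 -m jog '0 0 0 0 0 -0.2 0; 0 0 0 0 0 -0.4 0; 0 0 0 0 0 -0.5 0; 0 0 0 0 0 -0.6 0; 0 0 0 0 0 -0.6 0' 
python3 -m jog '0 0 0 0 0 -0.05 0; 0 0 0 0 0 -0.1 0; 0 0 0 0 0 -0.15 0; 0 0 0 0 0 -0.15 0'
python3 -c "
from workcell import env
s=env.state();print(s['ee_pos'],s['force'],s['torque'])"
```

```text
time_s: 17.6
ee_pos: [538.0, -220.9, 122.0]
ee_rot: [-180.0, 0.0, 70.0]
force: [0.7, -0.1, -0.6]
gripper_width: 13.8
time_s: 18.1
ee_pos: [538.0, -221.2, 118.4]
ee_rot: [180.0, 0.0, 70.0]
force: [-0.4, -1.4, -2.1]
gripper_width: 13.9
[ 538.02207518 -221.19280827  118.38007062] [-0.44002417 -1.36103522 -2.07896184] [-0.47479074  0.10550138 -0.00273609]
```

```bash
python3 -m jog '0 0 0 0 0 -0.06 0; 0 0 0 0 0 -0.12 0; 0 0 0 0 0 -0.18 0; 0 0 0 0 0 -0.18 0'
python3 -m jog '0 0 0 0 0 -0.05 0; 0 0 0 0 0 -0.1 0; 0 0 0 0 0 -0.1 0'
python3 -c "
from workcell import env
s=env.state();print(s['ee_pos'],s['force'],s['torque'])"
```

```text
time_s: 18.6
ee_pos: [538.0, -221.1, 113.8]
ee_rot: [180.0, 0.0, 70.0]
force: [-0.8, -2.9, -1.2]
gripper_width: 13.3
time_s: 18.98
ee_pos: [538.1, -221.1, 111.4]
ee_rot: [180.0, 0.0, 70.0]
force: [-0.9, -3.0, -0.6]
gripper_width: 13.6
[ 538.09787215 -221.10329686  111.4281114 ] [-0.93760464 -2.95305127 -0.59569523] [-0.91667687  0.24009361  0.02483662]
```

The blade is about 12 mm into the slot with under 3 N. Turning clockwise and watching the torque for the stop.

```bash
T='from workcell import env
s=env.state();print("  fz,tz,yaw",s["force"].round(1),s["torque"].round(3),s["ee_rot"][2].round(2))'
python3 -m jog '0 0 -1 0 -0.02 0 0; 0 0 -2 0 -0.02 0 0; 0 0 -3 0 -0.02 0 0; 0 0 -4 0 -0.02 0 0; 0 0 -4 0 -0.02 0 0'; python3 -c "$T"
python3 -m jog '0 0 -1 0 0 0 0; 0 0 -2 0 0 0 0; 0 0 -3 0 0 0 0; 0 0 -4 0 0 0 0; 0 0 -4 0 0 0 0'; python3 -c "$T"
python3 -m jog '0 0 -0.7 0 0 0 0; 0 0 -1.4 0 0 0 0; 0 0 -1.4 0 0 0 0'; python3 -c "$T"
```

```text
time_s: 19.6
ee_pos: [538.4, -221.6, 111.4]
ee_rot: [180.0, -0.0, 50.1]
force: [-0.1, -3.6, -0.8]
gripper_width: 13.9
  fz,tz,yaw [-0.1 -3.6 -0.8] [-0.912  0.128  0.04 ] 50.05
time_s: 20.23
ee_pos: [538.2, -221.7, 111.4]
ee_rot: [180.0, -0.0, 30.1]
force: [-0.5, -3.6, -1.0]
gripper_width: 13.7
  fz,tz,yaw [-0.5 -3.6 -1. ] [-1.074  0.097  0.022] 30.12
time_s: 20.6
ee_pos: [538.2, -221.7, 111.4]
ee_rot: [180.0, -0.0, 23.1]
force: [0.3, -4.0, -1.1]
gripper_width: 13.6
  fz,tz,yaw [ 0.3 -4.  -1.1] [-1.071  0.149  0.053] 23.14
```

```bash
T='from workcell import env
s=env.state();print("  ",s["force"].round(1),s["torque"].round(3),s["ee_rot"][2].round(2))'
python3 -m jog '0 0 -0.3 0 -0.03 0 0; 0 0 -0.6 0 -0.03 0 0; 0 0 -0.6 0 -0.03 0 0' >/dev/null; python3 -c "$T"
python3 -m jog '0 0 -0.3 0 0 0 0; 0 0 -0.6 0 0 0 0; 0 0 -0.6 0 0 0 0'>/dev/null; python3 -c "$T"
python3 -m jog '0 0 -0.3 0 0 0 0; 0 0 -0.6 0 0 0 0; 0 0 -0.6 0 0 0 0'>/dev/null; python3 -c "$T"
python3 -m jog '0 0 -0.3 0 0 0 0; 0 0 -0.6 0 0 0 0; 0 0 -0.6 0 0 0 0'>/dev/null; python3 -c "$T"
```

```text
[ 0.1 -1.4 -2.3] [-0.729 -0.044  0.03 ] 19.99
   [ 0.6 -1.8 -2.2] [-0.611 -0.048  0.025] 16.97
   [ 1.  -2.4 -2.8] [-0.527 -0.123  0.045] 13.97
   [ 1.5 -1.9 -2.2] [-0.503 -0.032 -0.005] 10.97
```

```bash
T='from workcell import env
s=env.state();print("  ",s["force"].round(1),s["torque"].round(3),s["ee_rot"][2].round(2),s["gripper_width"].round(1))'
python3 -m jog '0 0 -0.4 0 0 0 0; 0 0 -0.4 0 0 0 0' >/dev/null; python3 -c "$T"
python3 -m jog '0 0 -0.4 0 0 0 0; 0 0 -0.4 0 0 0 0' >/dev/null; python3 -c "$T"
python3 -m jog '0 0 -0.4 0 0 0 0; 0 0 -0.4 0 0 0 0' >/dev/null; python3 -c "$T"
python3 - <<'E'
from h import *
im=grab_frame('scene');cv2.imwrite('pics/m.png',cv2.resize(im[150:230,180:300,::-1],None,fx=6.5,fy=6.5,interpolation=cv2.INTER_CUBIC))
E
```

```text
Traceback (most recent call last):
AttributeError: 'float' object has no attribute 'round'
Traceback (most recent call last):
AttributeError: 'float' object has no attribute 'round'
Traceback (most recent call last):
AttributeError: 'float' object has no attribute 'round'
```

View pics/m.png

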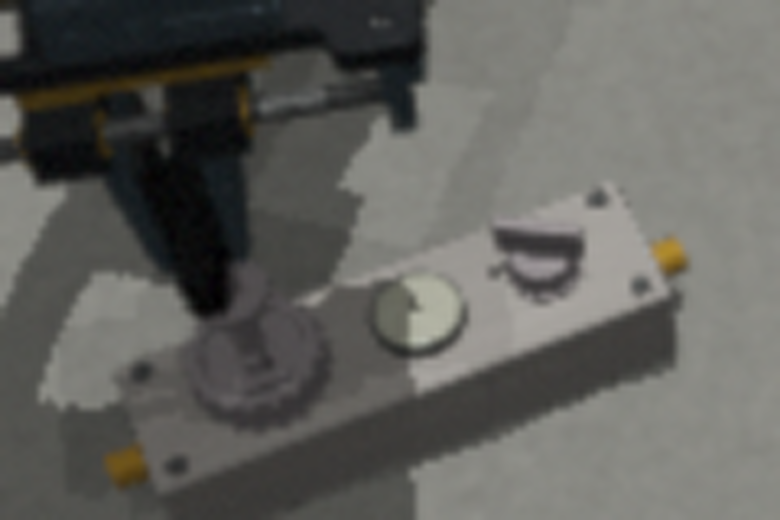

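The blade is seated in the knob at (258,345), and the knob has turned with it: the slot now runs across the manifold. Reading the torque.

```bash
cat > t.py <<'E'
from workcell import env
s=env.state();print("  ",s["time_s"],s["force"].round(1),s["torque"].round(3),s["ee_rot"].round(2),s["ee_pos"].round(1),s["gripper_width"])
E
python3 t.py
python3 -m jog '0 0 -0.3 0 0 0 0; 0 0 -0.3 0 0 0 0' >/dev/null; python3 t.py
python3 -m jog '0 0 -0.3 0 0 0 0; 0 0 -0.3 0 0 0 0' >/dev/null; python3 t.py
```

```text
22.9 [ 0.9 -1.4 -3. ] [-0.491  0.009  0.412] [1.8e+02 2.0e-02 5.0e+00] [ 537.9 -222.1  111.4] 13.410269584614422
   23.15 [ 0.5 -2.2 -1.9] [-0.41   0.122  0.534] [1.80e+02 2.00e-02 3.49e+00] [ 537.9 -222.1  111.4] 13.92390829670311
   23.4 [ 0.4 -1.3 -3. ] [-0.408  0.189  0.649] [1.80e+02 2.00e-02 1.99e+00] [ 537.9 -222.1  111.4] 13.56237448682683
```

It is seated: torque rises linearly at about 0.08 N m/deg to 0.65 N m, and stop contact was at a key yaw of about 10°. Now I'll unwind through the slot play and find where the blade catches the other wall, so the quarter turn is counted from there.

```bash
cat > av.py <<'E'
import numpy as np
from workcell import env, grab_frame
T=[];Y=[];F=[]
for i in range(6):
    grab_frame("scene");s=env.state();T.append(s["torque"]);Y.append(s["ee_rot"][2]);F.append(s["force"])
print(" yaw %.2f tz %.4f +- %.4f"%(np.mean(Y),np.mean(T,0)[2],np.std(T,0)[2]/6**.5),np.mean(F,0).round(1),np.mean(T,0).round(2),s["time_s"])
E
python3 -m jog '0 0 1 0 0 0 0; 0 0 1.6 0 0 0 0; 0 0 1.6 0 0 0 0' >/dev/null; python3 av.py
python3 -m jog '0 0 0.6 0 0 0 0; 0 0 0.6 0 0 0 0' >/dev/null; python3 av.py
python3 -m jog '0 0 0.8 0 0 0 0; 0 0 0.8 0 0 0 0' >/dev/null; python3 av.py
python3 -m jog '0 0 0.6 0 0 0 0; 0 0 0.6 0 0 0 0' >/dev/null; python3 av.py
python3 -m jog '0 0 0.4 0 0 0 0; 0 0 0.4 0 0 0 0' >/dev/null; python3 av.py
python3 -m jog '0 0 0.4 0 0 0 0; 0 0 0.4 0 0 0 0' >/dev/null; python3 av.py
```

```text
yaw 9.92 tz 0.0259 +- 0.0163 [ 0.1 -1.2 -1.9] [-0.44  0.09  0.03] 24.075
 yaw 12.94 tz 0.0097 +- 0.0126 [ 0.4 -0.6 -1. ] [-0.24  0.11  0.01] 24.625
 yaw 16.94 tz -0.0075 +- 0.0038 [ 0.2  0.  -0.8] [-0.07  0.14 -0.01] 25.175
 yaw 19.95 tz 0.0065 +- 0.0118 [-0.1  0.1 -1. ] [-0.08  0.13  0.01] 25.725
 yaw 21.99 tz 0.0023 +- 0.0070 [-0.3  0.3 -1. ] [-0.08  0.13  0.  ] 26.275
 yaw 23.99 tz 0.0106 +- 0.0100 [-0.1  0.1 -0.9] [-0.1   0.12  0.01] 26.825
```

```bash

python3 -m jog '0 0 0.3 0 0 0 0; 0 0 0.3 0 0 0 0' >/dev/null; python3 av.py
python3 -m jog '0 0 0.3 0 0 0 0; 0 0 0.3 0 0 0 0' >/dev/null; python3 av.py
python3 -m jog '0 0 0.4 0 0 0 0; 0 0 0.4 0 0 0 0' >/dev/null; python3 av.py
python3 -m jog '0 0 0.4 0 0 0 0; 0 0 0.4 0 0 0 0' >/dev/null; python3 av.py
python3 -m jog '0 0 0.4 0 0 0 0; 0 0 0.4 0 0 0 0' >/dev/null; python3 av.py
```

```text
yaw 25.49 tz 0.0106 +- 0.0074 [ 0.6 -0.6 -1.1] [-0.19  0.02  0.01] 27.375
 yaw 26.99 tz -0.0110 +- 0.0121 [ 0.8 -1.  -1.2] [-0.34 -0.11 -0.01] 27.925
 yaw 28.99 tz -0.0485 +- 0.0100 [ 1.3 -1.4 -1.1] [-0.42 -0.18 -0.05] 28.475
 yaw 30.99 tz -0.0321 +- 0.0119 [ 1.1 -1.4 -1.3] [-0.42 -0.28 -0.03] 29.025
 yaw 32.99 tz -0.0345 +- 0.0078 [ 1.7 -1.6 -1.2] [-0.45 -0.35 -0.03] 29.575
```

The blade caught the other wall at about 24.7° (14.5° of play, as the geometry predicts), and the screw broke loose at about 26.5°. The quarter turn therefore ends at about 116–116.5°.

```bash

python3 -m jog '0 0 1.2 0 0 0 0; 0 0 2.4 0 0 0 0; 0 0 3.6 0 0 0 0; 0 0 4.8 0 0 0 0; 0 0 6 0 0 0 0' >/dev/null; python3 t.py
python3 -m jog '0 0 1.2 0 0 0 0; 0 0 2.4 0 0 0 0; 0 0 3.6 0 0 0 0; 0 0 4.8 0 0 0 0; 0 0 6 0 0 0 0' >/dev/null; python3 t.py
python3 -m jog '0 0 1 0 0 0 0; 0 0 2 0 0 0 0; 0 0 3 0 0 0 0; 0 0 3.6 0 0 0 0; 0 0 3.6 0 0 0 0' >/dev/null; python3 t.py
python3 -m jog '0 0 0.5 0 0 0 0; 0 0 0.9 0 0 0 0; 0 0 0.9 0 0 0 0' >/dev/null; python3 av.py;python3 t.py
python3 - <<'E'
from h import *
grab_frame('scene')
r=spotter.trace('slot','scene');print([(round(e['conf'],2),e['box']) for e in r[:2]])
im=grab_frame('scene')[:,:,::-1]
# rectified top-of-knob views (z=68.5): start frame vs now, 30 mm half width, manifold-aligned
a=cv2.imread('pics/a.png')
th=np.radians(18.5);u=np.array([np.cos(th),np.sin(th)]);v=np.array([-u[1],u[0]])
g=np.linspace(-28,28,380);out=[]
for I in(a,im):
    X,Y=np.meshgrid(g,-g);W=np.stack([538.6+X*u[0]+Y*v[0],-221.8+X*u[1]+Y*v[1],np.full_like(X,69.5)],-1).reshape(-1,3)
    q=proj('scene',W).reshape(380,380,2).astype(np.float32);out.append(cv2.remap(I,q[...,0],q[...,1],cv2.INTER_CUBIC))
c=cv2.resize(im[165:225,185:260],(475,380),interpolation=cv2.INTER_CUBIC)
o=np.hstack(out+[c]);cv2.imwrite('pics/n.png',cv2.resize(np.clip(o*1.4,0,255).astype(np.uint8),None,fx=.64,fy=.64))
E
```

```text
30.2 [ 1.9 -1.3 -1.9] [-0.274 -0.508 -0.051] [ 1.7998e+02 -4.0000e-02  6.3170e+01] [ 538.3 -221.9  111.5] 13.777474816830326
   30.825 [ 1.7 -0.7 -0.5] [-0.119 -0.533 -0.097] [ 1.7997e+02 -6.0000e-02  9.3170e+01] [ 538.3 -221.6  111.5] 13.925604004258995
   31.45 [ 2.2  0.9 -0.5] [ 0.077 -0.588 -0.068] [ 1.7996e+02 -6.0000e-02  1.1094e+02] [ 538.2 -221.5  111.5] 13.658496213639735
 yaw 115.46 tz -0.0300 +- 0.0118 [ 2.3  2.5 -0.4] [ 0.53 -0.64 -0.03] 32.125
   32.125 [ 1.9  2.3 -0. ] [ 0.653 -0.677  0.003] [ 1.7997e+02 -4.0000e-02  1.1547e+02] [ 538.1 -221.7  111.5] 13.47026289560958
[(0.79, [205.7, 195.1, 24.3, 26.2]), (0.61, [248.7, 294.8, 33.7, 36.6])]
```

View pics/n.png

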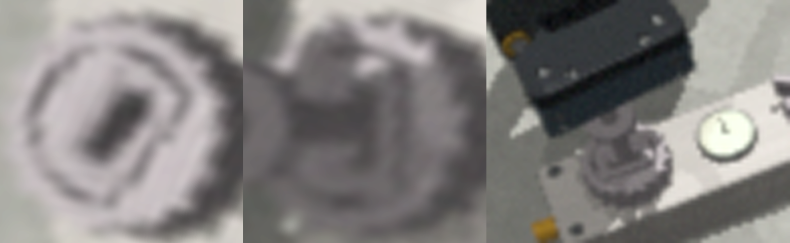

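The middle view shows the knob's straight mark vertical at about (385,110), meaning the slot lies along the manifold's length, close to 90° from seated. One numeric cross-check of the knob rotation:

```bash
python3 - <<'E'
from h import *
im=grab_frame('scene')[:,:,::-1].copy();cv2.imwrite('pics/o.png',im);a=cv2.imread('pics/a.png')
th=np.radians(18.5);N=120;R=np.linspace(8,19,34)
def pol(I,dx,dy):
    A=np.radians(np.arange(0,360,1.));rr,aa=np.meshgrid(R,A)
    W=np.stack([538.9+dx+rr*np.cos(aa+th),-222.2+dy+rr*np.sin(aa+th),np.full_like(rr,70.5)],-1).reshape(-1,3)
    q=proj('scene',W).reshape(360,-1,2).astype(np.float32)
    g=cv2.cvtColor(I,cv2.COLOR_BGR2GRAY).astype(np.float32);P=cv2.remap(g,q[...,0],q[...,1],cv2.INTER_CUBIC)
    return P-cv2.GaussianBlur(P,(0,0),sigmaX=6,sigmaY=12)
for dx,dy in((0,0),(.7,0),(-.7,0),(0,.7),(0,-.7)):
    A,B=pol(a,dx,dy),pol(im,dx,dy)
    k=np.r_[-95:75]%360   # sector away from the key's image (key leans to +-180)
    c=[(np.corrcoef(np.roll(A,s,0)[k].ravel(),B[k].ravel())[0,1],s) for s in range(10,71)]
    print(dx,dy,[(round(x,2),s) for x,s in sorted(c)[::-1][:4]])
s=env.state();print(s['time_s'],s['gripper_width'],s['ee_rot'])
E
```

```text
0 0 [(np.float64(0.46), 38), (np.float64(0.46), 37), (np.float64(0.46), 39), (np.float64(0.46), 36)]
0.7 0 [(np.float64(0.46), 37), (np.float64(0.46), 38), (np.float64(0.46), 36), (np.float64(0.46), 39)]
-0.7 0 [(np.float64(0.47), 38), (np.float64(0.47), 39), (np.float64(0.47), 37), (np.float64(0.47), 40)]
0 0.7 [(np.float64(0.42), 38), (np.float64(0.42), 39), (np.float64(0.42), 37), (np.float64(0.42), 40)]
0 -0.7 [(np.float64(0.47), 38), (np.float64(0.47), 37), (np.float64(0.47), 36), (np.float64(0.47), 39)]
32.325 13.916546364098012 [ 1.79977521e+02 -3.43551240e-02  1.15478307e+02]
```

The knob image has turned +38° from its start at about 51.5° open, so it stands at about 89–90°. That agrees with the torque-based count of about 89°. Handing in.

```bash
python3 -c "
from workcell import env
print(env.job_done())"
```

```text
the job is handed in; nothing more can be done
None
```

The job is handed in: the screw was turned clockwise until it seated, then backed off about 89–90° anticlockwise. The key is still upright in the slot and still gripped.

**What I did:** I lifted the key from its stand and put the blade about 12 mm into the slot. I turned clockwise until the torque climbed to 0.65 N m on the hard stop. I then unwound about 14.5° of slot play, found where the blade caught the other wall, and counted the quarter turn from where the screw began to move.

**Last checks:**
- **Grip:** opening 13.9 mm on the 14 mm bar, tool vertical to within 0.05°, about 3 N of side force, 32.3 s on the clock.
- **Back-off angle:** the torque count gives about 89° (88–90°). The camera shows the knob +38° from its start at about 51.5° open, so about 90°. That image match was weak (correlation 0.46).

**What went wrong or disagreed:**
- **Failed grasps:** the first two grasps closed on nothing. The real fingertips were about 30 mm higher than the reported tool position, so the fingers shut just above the bar. On the first one I took a 14.4 mm reading, made while the fingers were still closing, as a grip and lifted empty. In between, the empty gripper travelled to the manifold and back, clear of everything. The key stayed in its stand, and lowering the grasp by 25 mm fixed it.
- **Seated direction:** the torque stop put it about 1° from my camera estimate (17.5° against 18.5°).

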